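# Secure a spares crate with hasp and snap hook

### The arm

A 6-joint arm with a two-finger parallel gripper is mounted at the origin on the work surface. World frame = base frame: x ahead of the robot, y to its left, z up, the work surface at z = 0. Lengths are in m, angles in rad, forces in N, time in s.
With the tool pointing down it reaches from about 0.275 to 1 m from the base axis. Payload 8.4 kg.
Tool frame: the origin (TCP) lies on the centre line of the jaws, within the pads' length; the fingertips stand 17 mm ahead of it and the grasp point (between the pads) lies 2 mm behind it (bot.tcp_to_tips is the y of the fingertips in the tool frame, in m); y points along the fingers, z is the direction in which the jaws open and shut, and the axes are right-handed (so a half turn about y gives the same grasp; the last joint's range is limited). The gripper opens to 85 mm and grips with 20 to 120 N. Pads are 22 mm wide; open, the fingers measure 114 mm over their backs; the gripper's body (76 mm by 85 mm) begins 54 mm behind the grasp point. The pads swing forward as they close: fully open they stand 13 mm farther back than shut.
Start: joints at [1.309, 0.353, 1.633, -0, 1.155, -0.002], TCP at [0.161, 0.604, 0.248] pointing down, gripper open.
Joint ranges: [-2.63, 2.63], [-0.92, 2.1], [0.06, 2.66], [-1.3, 4.44], [0, 2.69], [-3.02, 3.02]. Speed limits (rad/s): [2.22, 2.22, 2.79, 3.14, 3.14, 3.14].

### API

Orientations are given as a unit quaternion [x, y, z, w].
In Python, from workcell import bot, hand, kinematics, get_obs, vision, hand_in gives the robot as it stands. The module is installed in compiled form; this text tells all that it offers. Calls block until the motion is done:
- bot.reach(position, orientation): joint-space move of the TCP to a pose.
- bot.servo_line(position, ori=None, velocity=0.15): straight line of the TCP; ori=None keeps the orientation; velocity is the mean speed in m/s.
- bot.goto_joints(angles): joint-space move.
- hand.move_gripper(opening, strength=None): finger opening in m; strength is the grip in N (None keeps the last); returns when the fingers have stopped.
- bot.dwell(seconds).
- kinematics.solve_ik(position, orientation): joint angles nearest the present ones, or None.
- get_obs(): the state.
- vision.read_camera(name): name is "side" or "top"; returns a dict with "frame" (384x512x3 uint8, red, green, blue), "intrinsics" (3x3 intrinsics, pixels), "view" (4x4, takes a point from world to camera coordinates). Camera axes: x right, y down, z forward; pixel columns grow to the right and rows downward; lengths in m; the calibration is good to about 2 mm. A picture is of the moment at which its call begins. There is no depth.
A pose or a line that the arm cannot do raises bot.IKError and nothing moves.
- hand_in(): hands the job in, once; it reports no verdict.
The state is a dict: "time_s": time; "joint_pos": joint angles; "joint_vel": joint speeds; "joint_efforts": joint torques, N m; "position": TCP position; "orientation": TCP orientation; "wrist_force": force on the tool from outside, world axes, zero at the start; "ft_torque": the same for the moment, N m; "gripper_width": finger opening in m.
Only numpy, scipy, OpenCV 4.12 (cv2) and the standard library are available. Lean on these libraries where they do the work, as an engineer would, in place of code of your own. Each camera call takes 0.05 s, during which the arm holds its last target. There are 200 camera calls.

### The job

Fold the crate's hasp flap down flat over the steel eye, then fetch the snap hook from its wooden rest and press its sprung gate gently down over the eye's top bar until the bar has gone in and the gate snaps shut behind it. Leave the hook hanging closed on the eye with the flap flat, without bending the eye and without disturbing the things around.

Things in the scene. Friction and masses are not known exactly. Their poses are not given: they have to be found in the camera images.
- crate: closed wooden spares crate, fixed; origin under its centre. x points along the hasp flap from its hinge to its free edge, y along the hinge pin, z up. Its top (deck) is 250 x 290 mm, 90 mm above the table. On it stand the hasp and a steel eye
- eye_foot (a point): point on the deck midway between the eye's two legs; axes as the crate. The eye is a fixed upright bow of 5 mm round steel: legs 36 mm apart along y, joined by a level top bar along y straight above this point. It is screwed in to an unmeasured depth: the bar's axis is 40 to 80 mm above this point, to be felt for or seen. Over 15 N from anything on the eye bends it: job spoilt
- hasp_pin (a point): middle of the hinge pin of the hasp, on the crate 45 mm towards -x from eye_foot and 4.5 mm above the deck, axes as the crate
- hasp_edge (a point): middle of the free edge of the hasp flap, 72 mm from the hinge pin. The flap is a steel plate 64 mm wide, 4 mm thick, 0.12 kg, with a cross slot (17 x 48 mm, centred 45 mm from the pin) that goes over the eye
- hasp (a joint): angle of the hasp flap, rad: 0 lying flat on the deck over the eye, 1.57 upright, about 1.6 to 2 at the start (leaning back over the -x side of the crate). Its hinge is a little stiff: it stays where it is left when near upright and falls flat by itself below about 1 rad
- hook_tab (a point): centre of the black grip tab on top of the loose steel snap hook (about 0.12 to 0.22 kg). Axes: x along the hook from the gate's hinge to its nose, y across its thickness, z up. The tab is 26 (x) by 12 (y) by 37 mm (z), pinched across y. Below it is a loop 54 (x) by 12 (y) by 40 mm (z). At the start the hook stands upright, 14 mm deep in the slot of a fixed wooden rest 110 x 50 x 30 mm
- hook_mouth (a point): middle of the mouth on the hook's underside, 58.5 mm below hook_tab, axes the same. A 5 mm bar along the hook's y enters if within 3 mm (in x) of this point. Bar axis above this point: 3.5 mm when it first touches the gate, about 26 mm when the gate snaps shut under it, 30.5 mm when it meets the loop's roof. The nose may end up on either side of the eye
- gate (a joint): angle of the hook's gate, rad: 0 shut, about 1.05 when the bar slips past its tip (1.25 at most). It opens only inwards (upwards) and a spring shuts it. About 2 N starts it, 5 to 8 N at its tip opens it enough; when the bar is past it snaps back to 0 and the force falls away
- carton: small brown carton 60 x 55 x 35 mm on the far left corner of the crate; leave it in place
- bearing: steel bearing ring, 48 mm across and 16 mm high, on the far right corner of the crate; leave it in place
- tin: grey tin, 56 mm across and 60 mm high, on the table about 0.11 m beyond the hook's wooden rest; leave it in place
Not all that is in view belongs to the job. There is more than one size of the part that bears hook_tab; the job needs the larger.

How it is judged:
On the way, in this order (a step that is already met when the one before it is completed fails the run):
1. the hasp flap lies flat over the eye (value of joint hasp below 0.1 rad), for 0.2 s.
2. the eye's bar is inside the hook with the gate snapped shut behind it, the flap still flat (x of eye_c0 in the frame of hook_tab between -0.019 and 0.019 m and z of eye_c0 in the frame of hook_tab between -0.05 and -0.024 m and y of eye_c0 in the frame of hook_tab between -0.019 and 0.019 m and value of joint gate below 0.12 rad and value of joint hasp below 0.1 rad), for 0.2 s.
At the end, for the whole second after the job is handed in: the hasp flap is flat (joint under 0.1 rad), the top bar of the eye lies inside the loop of the hook, the gate is shut (under 0.12 rad), and the hook hangs there at rest (slower than 0.05 m/s) (all of step 2 and linear speed of hook below 0.05 m/s); the robot touches nothing.
It fails at once if the eye is pressed with more than 15 N (contact force between eye and anything else above 15 N).
It fails at once if the carton is moved more than 30 mm (distance of carton from where it was at the start of the episode above 0.03 m).
It fails at once if the bearing is moved more than 30 mm (distance of bearing from where it was at the start of the episode above 0.03 m).
It fails at once if the tin is moved more than 30 mm (distance of tin from where it was at the start of the episode above 0.03 m).
It also fails if it takes over 67 s, if anything falls off the work surface, if the arm or the gripper's body presses on something with over 40 N, if the wrist force passes 120 N, or if a joint passes its speed limit or range.

## Working session

There is one attempt and no reset: what is moved stays moved. The work goes in short steps, each a Python script; the robot and the scene stay as the last script left them, time stands still between calls to the robot, and variables do not carry over. Pictures are saved under pics/ and viewed, about 8 in all and at most 12, crops included, and the job is handed in when it is done.

```bash
mkdir -p pics; python3 - <<'E'
from workcell import vision,get_obs
import cv2,pickle,numpy as np
o=get_obs();print(o)
for n in("side","top"):
    d=vision.read_camera(n);pickle.dump(d,open(n+"0.pkl","wb"))
    cv2.imwrite(f"pics/{n}0.png",cv2.resize(d["frame"][:,:,::-1],(800,600),interpolation=cv2.INTER_CUBIC))
    V=np.array(d["view"]);print(n,np.round(d["intrinsics"],1).tolist(),np.round(V,3).tolist(),"C",-V[:3,:3].T@V[:3,3])
E
```

```text
{'time_s': 0.0, 'joint_pos': array([ 1.30863730e+00,  3.53630015e-01,  1.63416425e+00,  1.27273530e-05,
        1.15520578e+00, -2.41470129e-03]), 'joint_vel': array([ 1.79173236e-03, -9.19257587e-04, -1.61509796e-04,  4.58503756e-05,
       -5.99903646e-04, -1.54306778e-04]), 'joint_efforts': array([ 4.32937741e-04, -6.05246902e+01, -3.42071164e+01,  1.17306822e-04,
        9.28144902e-03, -5.56058495e-06]), 'position': array([0.16040405, 0.60357846, 0.24756011]), 'orientation': array([ 0.70164414, -0.09164704,  0.09150762, -0.70065874]), 'wrist_force': array([-0.13675577,  0.89704858,  0.29232578]), 'ft_torque': array([0.04927597, 0.01667806, 0.01624037]), 'gripper_width': 0.08570546121135776}
side [[372.9, 0.0, 253.4], [0.0, 372.9, 190.5], [0.0, 0.0, 1.0]] [[0.958, -0.285, -0.025, -0.571], [-0.177, -0.524, -0.833, 0.163], [0.224, 0.803, -0.553, 0.688], [0.0, 0.0, 0.0, 1.0]] C [ 0.42202109 -0.62935006  0.50252985]
top [[464.9, 0.0, 254.7], [0.0, 464.9, 182.5], [0.0, 0.0, 1.0]] [[-0.013, -1.0, 0.006, -0.015], [-0.984, 0.012, -0.178, 0.601], [0.178, -0.008, -0.984, 1.035], [0.0, 0.0, 0.0, 1.0]] C [ 0.40655979 -0.01415225  1.12539226]
```

View pics/side0.png

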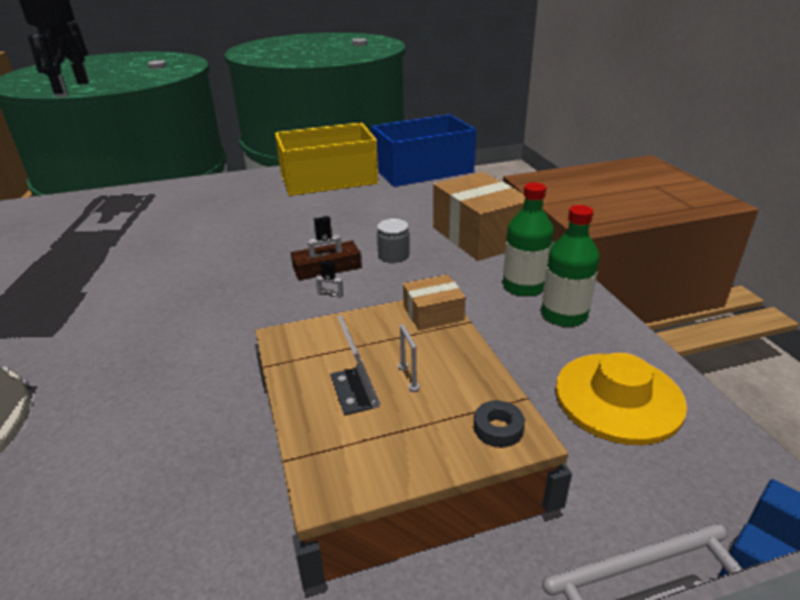

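View pics/top0.png

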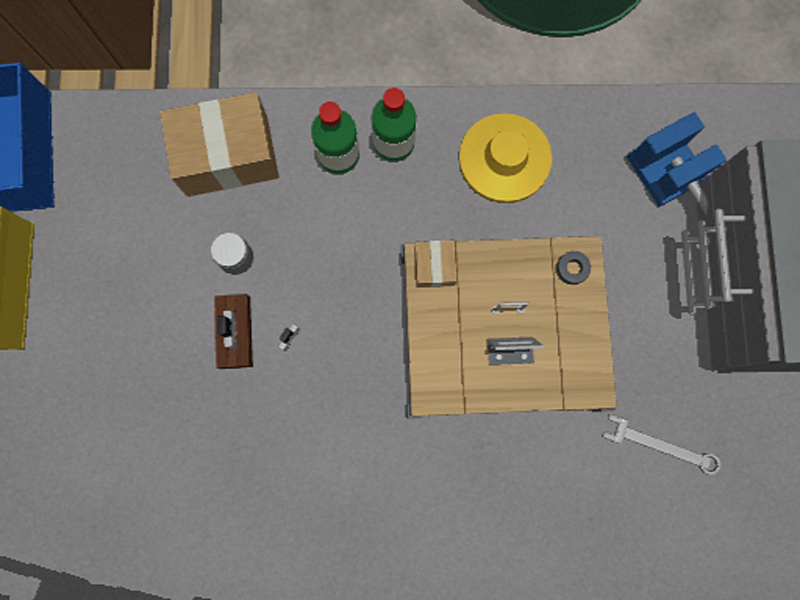

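Side picture (800x600): one hook stands in the wooden rest at (323,240), and a smaller one stands on the table at (328,280). The hasp flap is near (355,360), and the eye's bar runs from (402,330) to (413,345). In the top picture the rest hook is at (226,328), the small one at (289,337), the eye at (510,307) and the flap at (515,345). The hook in the rest looks larger and is in its slot, so it fits the description. I'll confirm it in enlarged crops.

```bash
cat > h.py <<'E'
import numpy as np,cv2,pickle
def ld(n): return pickle.load(open(n,"rb"))
def ray(d,u,v):
    V=np.array(d["view"]);R=V[:3,:3];C=-R.T@V[:3,3]
    r=R.T@np.linalg.inv(d["intrinsics"])@[u,v,1];return C,r/np.linalg.norm(r)
def onz(d,u,v,z):
    C,r=ray(d,u,v);return C+r*(z-C[2])/r[2]
def tri(d1,p1,d2,p2):
    C1,a=ray(d1,*p1);C2,b=ray(d2,*p2)
    s=np.linalg.lstsq(np.c_[a,-b],C2-C1,rcond=None)[0]
    A,B=C1+s[0]*a,C2+s[1]*b;return (A+B)/2,np.linalg.norm(A-B)
def proj(d,P):
    V=np.array(d["view"]);p=d["intrinsics"]@(V[:3,:3]@np.array(P)+V[:3,3]);return p[:2]/p[2]
def crop(d,x,y,w,h,k):
    return cv2.resize(d["frame"][y:y+h,x:x+w,::-1],(w*k,h*k),interpolation=cv2.INTER_CUBIC)
E
python3 - <<'E'
from h import *
s,t=ld("side0.pkl"),ld("top0.pkl")
# hooks: 8x 50x37 -> 400x300 each ; hasp
a=crop(s,182,130,50,37*2,8)[:600]; 
r1=np.hstack([crop(s,180,132,50,37,8)[:300,:400], crop(t,130,182,66,50,6)[:300,:396]])
r2=np.hstack([crop(s,205,200,66,50,6)[:300,:396], crop(t,305,185,50,37,8)[:300,:400]])
w=min(r1.shape[1],r2.shape[1]);h=np.vstack([r1[:296,:w],r2[:296,:w]]);cv2.imwrite("pics/c1.png",h)
print(h.shape)
E
```

```text
Traceback (most recent call last):
ValueError: all the input array dimensions except for the concatenation axis must match exactly, but along dimension 0, the array at index 0 has size 296 and the array at index 1 has size 300
```

```bash
python3 - <<'E'
from h import *
s,t=ld("side0.pkl"),ld("top0.pkl")
r1=np.hstack([crop(s,180,132,50,60,8)[:296], crop(t,130,185,66,50,6)[:296]])
r1=np.hstack([crop(s,180,132,50,60,8)[:480,:400][:296+64][:296], crop(t,130,185,66,50,6)[:296]])
r2=np.hstack([crop(s,205,200,66,50,6)[:296], crop(t,305,185,50,37,8)[:296]])
w=min(r1.shape[1],r2.shape[1]);cv2.imwrite("pics/c1.png",np.vstack([r1[:,:w],r2[:,:w]]))
E
```

```text
(no output)
```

View pics/c1.png

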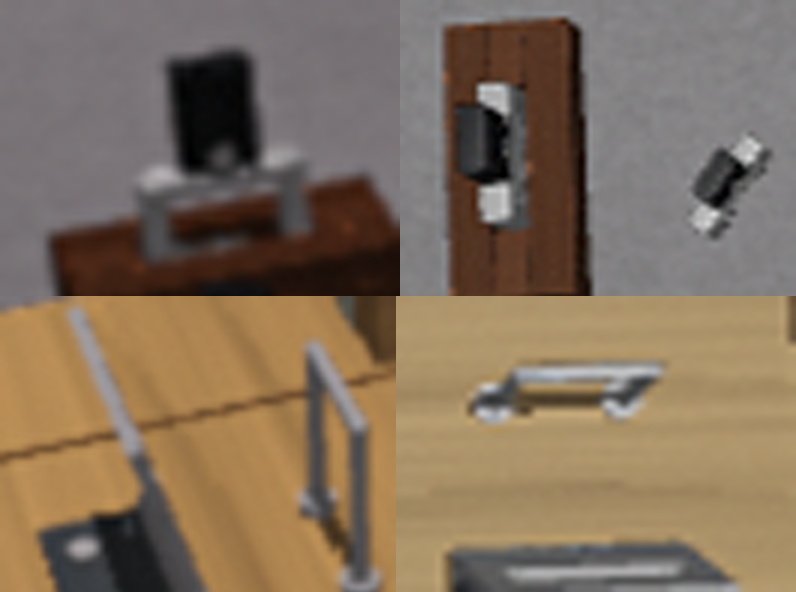

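The crops show a black-tabbed hook in the rest with a loop about twice the size of the one on the table, so the rest hook is the one to take. The eye and its bar are clear in both views. Next I triangulate.

```bash
python3 - <<'E'
from h import *
s,t=ld("side0.pkl"),ld("top0.pkl")
f=lambda x,y,ox,oy,tx,ty,k:((x-tx+.5)/k-.5+ox,(y-ty+.5)/k-.5+oy)
S=lambda x,y:f(x,y,205,200,0,296,6); T=lambda x,y:f(x,y,305,185,396,296,8)
print("bar far",tri(s,S(316,347),t,T(512,375)));print("bar near",tri(s,S(360,428),t,T(660,370)))
for p in[(318,508),(358,582)]:print("foot side",onz(s,*S(*p),.09))
for p in[(492,404),(622,404)]:print("foot top",onz(t,*T(*p),.09))
print("flap edge far end side; top: ",tri(s,S(75,312),t,T(450,548)))
print("flap near end top ",tri(s,S(138,455),t,T(735,592)))
c=[onz(t,u/1.5625-.2,v/1.5625-.2,.09) for u,v in[(404,243),(602,237),(615,408),(410,415)]]
print(np.round(c,4)); c=np.array(c)
for a,b in((0,1),(3,2),(3,0),(2,1)):
    e=c[b]-c[a];print(np.linalg.norm(e),np.degrees(np.arctan2(e[1],e[0])))
# hook
S=lambda x,y:f(x,y,180,132,0,0,8); T=lambda x,y:f(x,y,130,185,400,0,6)
print("tab top L/R",tri(s,S(172,58),t,T(457,180)),tri(s,S(248,52),t,T(457,106)))
g=cv2.cvtColor(t["frame"],cv2.COLOR_RGB2GRAY).astype(int)
sub=t["frame"][185:235,130:165].astype(int);m=((sub.max(2)-sub.min(2)<25)&(sub.min(2)>150)).astype(np.uint8)
n,l,st,ce=cv2.connectedComponentsWithStats(m)
for i in range(1,n):
    if st[i,4]>6: print("white",ce[i]+[130,185],st[i],[np.round(onz(t,*(ce[i]+[130,185]),.056),4)])
for b,name in((s,"s"),(t,"t")):
    x,y,w,h=(195,134,25,25) if name=="s" else (135,198,15,22)
    m=(b["frame"][y:y+h,x:x+w].max(2)<70).astype(np.uint8);n,l,st,ce=cv2.connectedComponentsWithStats(m)
    for i in range(1,n):
        if st[i,4]>20:print("dark",name,ce[i]+[x,y],st[i])
# wooden rest colour corners in top
hsv=cv2.cvtColor(t["frame"],cv2.COLOR_RGB2HSV)[180:245,130:170]
m=((hsv[...,1]>100)&((hsv[...,0]<15))).astype(np.uint8);cn=max(cv2.findContours(m,0,2)[0],key=cv2.contourArea)
print(cv2.minAreaRect(cn));
E
```

```text
bar far (array([ 0.55778885, -0.15985424,  0.14355363]), np.float64(0.002077390031123245))
bar near (array([ 0.55798296, -0.19912997,  0.14526307]), np.float64(0.001278231444214062))
foot side [ 0.55730791 -0.16334482  0.09      ]
foot side [ 0.55857775 -0.19611753  0.09      ]
foot top [ 0.55675959 -0.1616582   0.09      ]
foot top [ 0.55630033 -0.19828262  0.09      ]
flap edge far end side; top:  (array([ 0.50340597, -0.13937699,  0.15566489]), np.float64(0.011773239636735695))
flap near end top  (array([ 0.49715456, -0.21275127,  0.16228575]), np.float64(0.0018867589938546124))
[[ 0.6572 -0.0321  0.09  ]
 [ 0.6627 -0.323   0.09  ]
 [ 0.415  -0.3257  0.09  ]
 [ 0.4092 -0.0368  0.09  ]]
0.29102979121035194 -88.90315617564629
0.28889264059946335 -88.84292839304018
0.248065785426454 1.0962892399836792
0.24777134856022195 0.6020410432696719
tab top L/R (array([0.52714962, 0.23546655, 0.09230622]), np.float64(0.005819988121737844)) (array([0.55344936, 0.23700262, 0.08985785]), np.float64(0.002304879605067409))
white [145.16666667 200.55555556] [13 14  5  5 18] [array([0.5608, 0.2313, 0.056 ])]
white [145.43478261 218.39130435] [14 31  4  6 23] [array([0.5194, 0.2295, 0.056 ])]
dark s [206.24 145.64] [  6   4  11  16 150]
dark t [143.04545455 208.41818182] [  4   4  10  14 110]
((18.708904266357422, 31.640411376953125), (46.782737731933594, 23.058265686035156), 87.87889862060547)
```

The estimates are eye foot about (0.557, -0.180), bar axis z about 0.144, crate yaw about 1° and hook along world x. I push the flap over from behind, with the fingertips just above bar height.

```bash
cat >> h.py <<'E'
from scipy.spatial.transform import Rotation as Ro
def down(yaw=0.0):
    z=np.array([-np.sin(yaw),np.cos(yaw),0]);y=np.array([0,0,-1.]);return Ro.from_matrix(np.c_[np.cross(y,z),y,z]).as_quat()
E
python3 - <<'E'
from h import *
from workcell import *
q=down(np.radians(1))
if kinematics.solve_ik([.44,-.182,.25],q) is None or abs(kinematics.solve_ik([.44,-.182,.25],q)[5])>2.4: q=down(np.radians(181)); 
print(bot.tcp_to_tips,q,kinematics.solve_ik([.44,-.182,.25],q))
hand.move_gripper(0.0,20)
bot.reach([.45,-.182,.25],q)
bot.servo_line([.45,-.182,.171])
f0=get_obs()["wrist_force"]
for x in np.arange(.47,.546,.006):
    bot.servo_line([x,-.182,.171],velocity=.04)
    o=get_obs();f=o["wrist_force"]-f0;print(round(o["time_s"],2),round(x,3),np.round(f,1))
    if abs(f).max()>10:break
d=vision.read_camera("side");pickle.dump(d,open("side1.pkl","wb"));cv2.imwrite("pics/s1.png",crop(d,180,170,130,100,6))
E
```

```text
0.017 [ 0.70707986  0.00617059 -0.00617059 -0.70707986] [-3.95356548e-01  1.17053786e-01  1.93950423e+00 -4.44089210e-16
  1.08503463e+00 -1.98360617e+00]
5.13 0.47 [-0.5 -0.7 -1.5]
5.43 0.476 [ 0.8 -1.4 -1. ]
5.73 0.482 [ 0.9 -0.7 -0.4]
6.03 0.488 [-0.5 -0.4 -0.6]
6.33 0.494 [-0.3 -0.8 -0.5]
6.63 0.5 [-1.1  0.3 -0.5]
6.93 0.506 [-0.2 -0.9 -1.6]
7.23 0.512 [-1.4 -0.2 -1.4]
7.53 0.518 [-0.5 -0.4 -1. ]
7.83 0.524 [-0.4  0.1 -1.5]
8.13 0.53 [-0.2 -0.9 -1.4]
8.43 0.536 [-0.1 -0.4 -0.6]
8.73 0.542 [-1.  -0.7 -0.9]
```

View pics/s1.png

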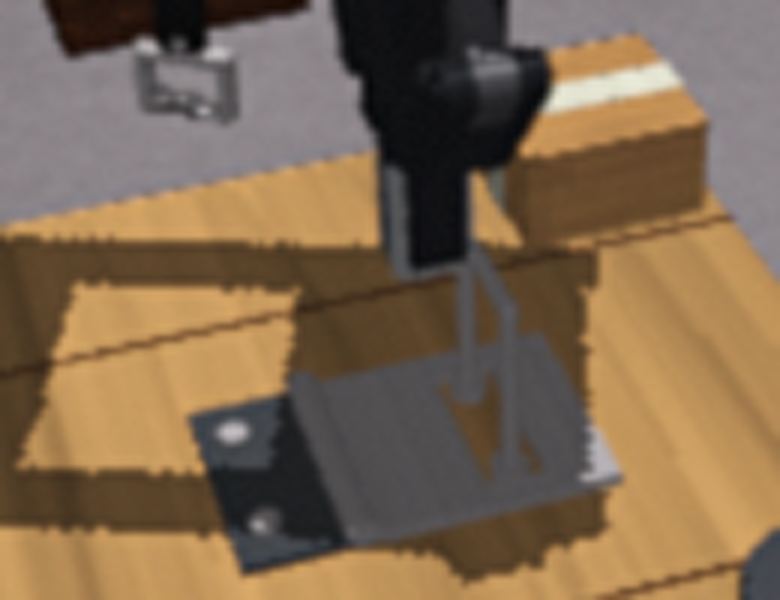

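The picture shows the flap flat on the deck with the eye standing through its slot (legs at (470,390) and (510,460) in the crop). Next I grip the hook by its tab, expected at (0.540, 0.230, 0.0745).

```bash
python3 - <<'E'
from h import *
from workcell import *
q=down(np.radians(2.3))
p=get_obs()["position"]
bot.servo_line([p[0]-.02,p[1],.26],velocity=.2)
hand.move_gripper(0.045,60)
bot.reach([.54,.230,.20],q)
bot.servo_line([.54,.230,.077],velocity=.1)
f0=get_obs()["wrist_force"]
hand.move_gripper(0.0,60)
o=get_obs();print(o["gripper_width"],o["wrist_force"]-f0,o["position"])
bot.servo_line([.54,.230,.24],velocity=.08)
o=get_obs();print(o["time_s"],o["gripper_width"],o["wrist_force"]-f0)
# go above the eye: mouth 58.5 below tab
q=down(np.radians(1))
bot.reach([.5575,-.180,.26],q)
bot.servo_line([.5575,-.180,.225],velocity=.1)
bot.dwell(.3)
for n in("side","top"):
    d=vision.read_camera(n);pickle.dump(d,open(n+"2.pkl","wb"))
s,t=ld("side2.pkl"),ld("top2.pkl")
cv2.imwrite("pics/c2.png",np.hstack([crop(s,225,150,65,100,6),crop(t,295,150,65,100,6)]))
o=get_obs();print(o["time_s"],o["gripper_width"],o["position"],o["wrist_force"])
E
```

```text
0.011360174629633442 [-1.92536114 -0.19300221  6.81780396] [0.54025904 0.23012332 0.07754293]
15.4 0.01096479422732869 [-0.04309543 -0.82972944 -0.97537016]
17.8167 0.011330002956181468 [ 0.55762819 -0.18009298  0.22537393] [-0.57642628  0.62814533 -2.55620842]
```

View pics/c2.png

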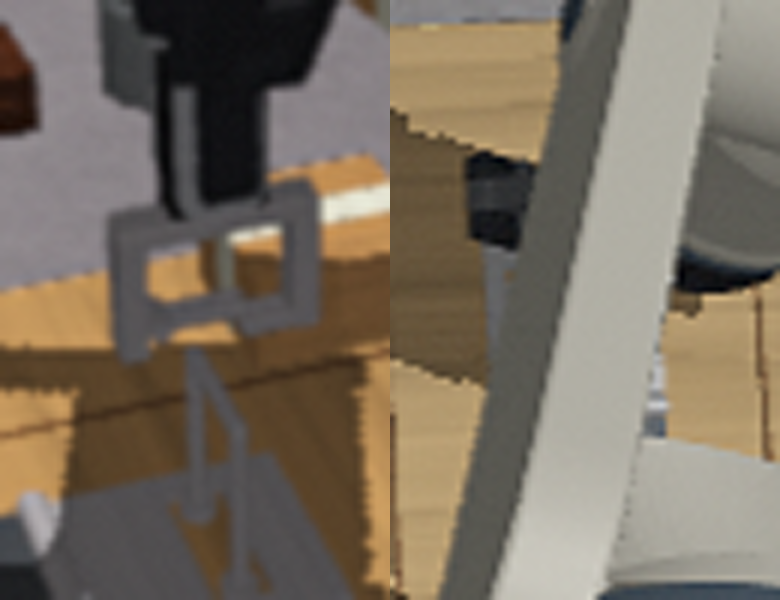

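```bash
python3 - <<'E'
from h import *
s=ld("side2.pkl")
f=lambda x,y:((x+.5)/6-.5+225,(y+.5)/6-.5+150)
def ony(p,y):
    C,r=ray(s,*f(*p));return np.round(C+r*(y-C[1])/r[1],4)
g=s["frame"][175:215,238:282].astype(int)
for n,p in dict(TL=(112,222),TR=(318,186),BL=(118,358),BR=(318,322)).items(): print(n,ony(p,-.186))
print("bar",ony((192,350),-.162),ony((238,430),-.198))
E
```

```text
TL [ 0.5307 -0.186   0.2072]
TR [ 0.5838 -0.186   0.2068]
BL [ 0.5306 -0.186   0.1662]
BR [ 0.5843 -0.186   0.1652]
bar [ 0.5571 -0.162   0.1458] [ 0.5585 -0.198   0.1451]
```

The hook hangs straight in the grip. The loop is centred at x = 0.5573 and the bar at x = 0.5578 with z about 0.145, so it is centred to within 1 mm. I press down in small steps, watching the force.

```bash
python3 - <<'E'
from h import *
from workcell import *
x,y=.558,-.180
bot.servo_line([x,y,.210],velocity=.06);bot.dwell(.3)
F=lambda:np.mean([(bot.dwell(.02),get_obs()["wrist_force"])[1] for _ in range(4)],axis=0)
f0=F();z=.210;L=[];mx=0
while z>.1765:
    z-=.001;bot.servo_line([x,y,z],velocity=.02)
    f=F()-f0;L.append((round(z,4),*np.round(f,1)))
    mx=max(mx,f[2])
    if f[2]>11 or np.hypot(f[0],f[1])>8:print("STOP");break
    if mx>4 and f[2]<1.5 and z<.184:print("snap");break
for l in L:print(*l)
o=get_obs();print(o["time_s"],o["position"],o["gripper_width"])
d=vision.read_camera("side");pickle.dump(d,open("side3.pkl","wb"));cv2.imwrite("pics/s3.png",crop(d,215,150,80,100,6))
E
```

```text
snap
0.209 -0.0 0.0 -0.0
0.208 0.0 0.1 -0.3
0.207 0.1 -0.3 -0.0
0.206 -0.3 -0.3 -0.3
0.205 0.3 -0.1 0.1
0.204 -0.0 -0.4 -0.1
0.203 0.2 0.2 2.1
0.202 -0.3 -0.3 2.2
0.201 -0.2 -0.2 2.8
0.2 -1.1 -0.7 2.8
0.199 -0.2 0.1 3.1
0.198 -0.2 -0.4 3.5
0.197 0.7 -0.2 3.9
0.196 1.0 -0.2 5.3
0.195 0.5 -0.7 5.3
0.194 -0.1 -1.2 5.3
0.193 -0.7 -0.3 5.5
0.192 -0.8 -0.5 4.9
0.191 -0.8 -0.7 5.6
0.19 -1.5 -0.7 5.4
0.189 -1.8 -1.0 6.1
0.188 -1.9 -0.8 5.2
0.187 -2.6 -0.8 5.2
0.186 -2.4 -1.1 5.3
0.185 -2.5 -0.8 4.7
0.184 -2.6 -1.0 4.6
0.183 -3.3 -0.7 4.3
0.182 -3.6 -1.0 3.5
0.181 -4.2 -1.0 2.0
0.18 -4.9 -0.9 0.7
28.0833 [ 0.55736391 -0.17990441  0.17952357] 0.0114260739498718
```

View pics/s3.png

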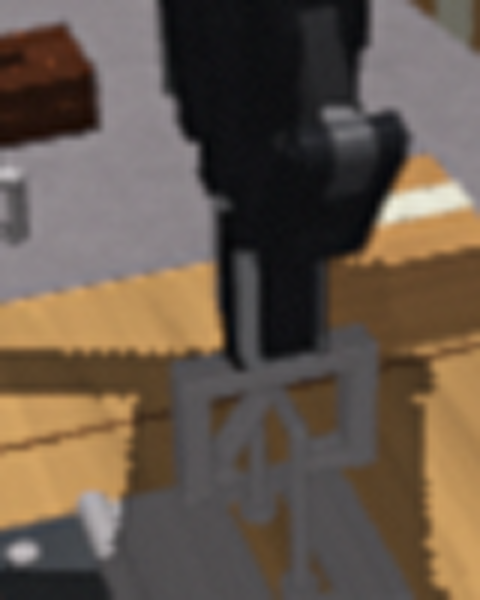

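The bar is about 26 mm in. The gate is still open, a diagonal from (220,460) to (255,395) in the crop, and presses sideways on the bar with about 5 N. I ease the hook back in x, away from that load, and go a little lower with tight force limits.

```bash
python3 - <<'E'
from h import *
from workcell import *
y=-.180
F=lambda:np.mean([(bot.dwell(.02),get_obs()["wrist_force"])[1] for _ in range(4)],axis=0)
f0=np.array([-.58,.63,-2.56])
for x,z in[(.5575,.1798),(.557,.1795),(.5565,.179),(.556,.1785),(.5555,.178),(.555,.1775),(.555,.177),(.555,.1765)]:
    bot.servo_line([x,y,z],velocity=.02);f=F()-f0;o=get_obs();print(x,z,np.round(f,1),np.round(o["position"],4))
    if np.linalg.norm(f)>9:print("STOP");break
    if np.linalg.norm(f[:2])<1.6:print("free");break
print(o["time_s"])
d=vision.read_camera("side");cv2.imwrite("pics/s4.png",crop(d,215,150,80,100,6))
E
```

```text
0.5575 0.1798 [-5.6 -1.3  0.9] [ 0.5565 -0.1798  0.1791]
0.557 0.1795 [ 0.3 -0.5  0.7] [ 0.5579 -0.18    0.1797]
free
28.7667
```

View pics/s4.png

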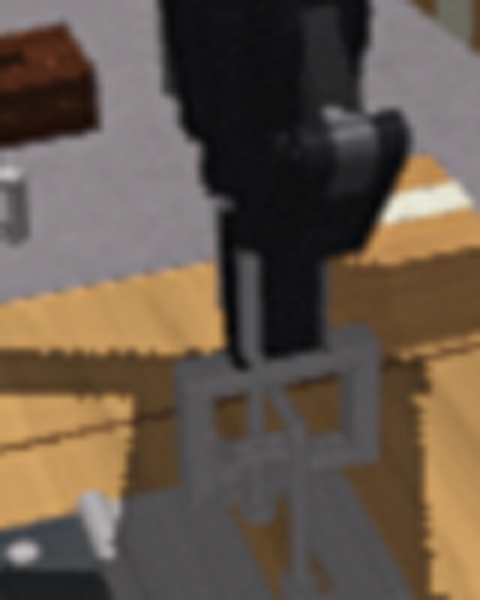

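The gate has snapped shut: its bar is level at (220–345, 450) behind the eye's bar, and the side load is gone. I lower the roof gently onto the bar, then release and withdraw.

```bash
python3 - <<'E'
from h import *
from workcell import *
F=lambda:np.mean([(bot.dwell(.02),get_obs()["wrist_force"])[1] for _ in range(6)],axis=0)
x,y=.5575,-.180
f0=F();z=.1795
while z>.173:
    z-=.0003;bot.servo_line([x,y,z],velocity=.01);f=F()-f0
    if f[2]>1.5:break
print("seat",z,np.round(f,1))
hand.move_gripper(.03,20);bot.dwell(.2)
p=get_obs()["position"]
bot.servo_line([x,y,.26],velocity=.1)
bot.servo_line([.46,y,.33],velocity=.15)
bot.dwell(.8);print(get_obs()["time_s"])
s=vision.read_camera("side");t=vision.read_camera("top")
bot.dwell(.3);s2=vision.read_camera("side");print("moving px",np.abs(s2["frame"][180:260,215:295].astype(int)-s["frame"][180:260,215:295]).max())
cv2.imwrite("pics/c5.png",np.hstack([crop(s,205,160,65,100,6),crop(t,300,150,65,100,6)]))
E
```

```text
seat 0.17620000000000005 [-1.1  0.3  4. ]
36.0333
moving px 17
```

View pics/c5.png

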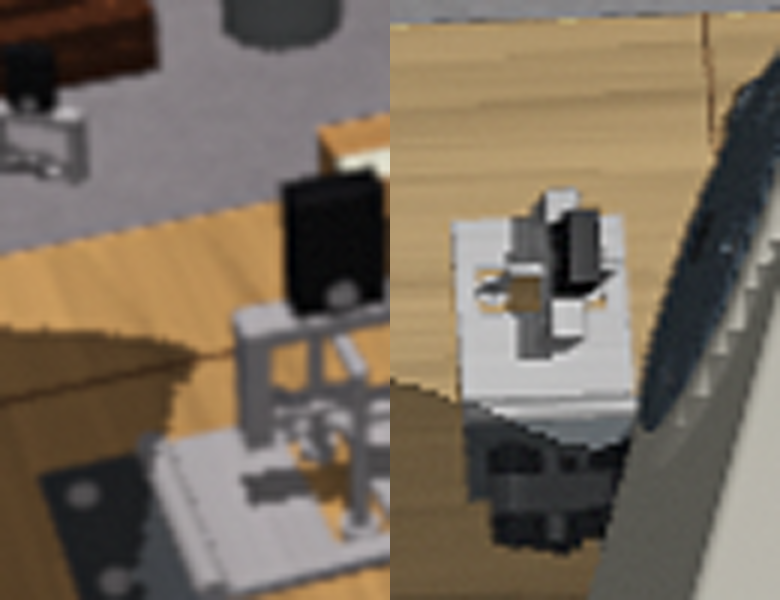

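The hook rests on the bar inside its loop with the gate level and shut. It leans slightly in the top view, and the flap is flat. I make one more stillness check over 1 s, then hand in.

```bash
python3 - <<'E'
from h import *
from workcell import *
fr=[]
for i in range(3):
    fr.append(vision.read_camera("side")["frame"].astype(int));bot.dwell(.7)
r=(slice(175,260),slice(215,295));n=(slice(300,380),slice(0,80))
for i in(1,2):
    d=np.abs(fr[i]-fr[0]);print(d[r].max(),d[r].mean(),"noise",d[n].max(),d[n].mean())
if np.abs(fr[2]-fr[0])[r].mean()<1.5*np.abs(fr[2]-fr[0])[n].mean()+.5:
    hand_in();print("handed in",get_obs()["time_s"])
E
```

```text
5 0.7239705882352941 noise 4 0.6925520833333333
5 0.7182352941176471 noise 4 0.6881770833333334
the job is handed in; nothing more can be done
the job is handed in; nothing more can be done
```

The job is done and handed in at roughly 39 s on the robot's clock; no verdict was reported.

- **Flap:** I pushed it over from behind with closed fingertips. It fell flat over the eye, with the eye standing through its slot.
- **Hook:** I took the larger hook from the wooden rest and lined it up over the bar to within 1 mm. Then I pressed it down with vertical force readings up to 6.1 N.
- **Gate:** At full depth the gate did not snap on its own; my script's "snap" message there was false. It was still open in the picture, with a side load of about 5 to 6 N. Easing the hook about 1 mm sideways let it shut.
- **Release:** I lowered the hook onto the bar with a 4 N reading, slightly above my 1.5 N target, then released it and moved the arm clear.

**Last checks:** The final picture showed the flap flat, the bar inside the loop, the gate shut and the hook leaning slightly. An image difference shortly after release reached 17 levels. In the 1.4 s before hand-in it was down to camera noise, so the hook was still. I never saw more than about 6 N at the wrist while the hook was on the eye. I did not measure whether the carton, bearing and tin had moved, but the arm did not go near enough to touch them.

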